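Set the dryer's time with a stroke along its touch bar

ROBOT

A 7-joint arm with a two-finger parallel gripper is mounted at the origin on the work surface. World frame = base frame: x ahead of the robot, y to its left, z up, the work surface at z = 0. Lengths are in m, angles in degrees, forces in N, time in s.
With the tool pointing down it reaches from about 0.35 to 0.775 m from the base axis. Payload 3.1 kg.
Tool frame: the origin (TCP) lies between the finger pads, 19 mm behind the fingertips; this is the grasp point; z points along the fingers, y is the line along which they close (so a half turn about z gives the same grasp; the last joint's range is limited). The gripper opens to 85 mm and grips with 20 to 120 N. Pads are 22 mm wide; open, the fingers measure 114 mm over their backs; the gripper's body (76 mm by 85 mm) begins 54 mm behind the grasp point. The pads swing forward as they close: fully open they stand 13 mm farther back than shut.
Start: joints at [73.356, 17.813, 0.802, 86.603, -0.252, 75.585, -1.558], TCP at [0.135, -0.533, 0.25] pointing down, gripper open.
Joint ranges: [-154.91, 154.91], [-16.99, 109.72], [-72.82, 74.43], [7.12, 147.25], [-82.49, 262.49], [11.32, 116.49], [-174.64, 174.64]. Speed limits (degrees/s): [159.86, 159.86, 180, 180, 180, 180, 180].

INTERFACE

Orientations are given as [roll, pitch, yaw] about the fixed x, y, z axes, in that order (R = Rz(yaw) Ry(pitch) Rx(roll)).
In Python, from station import robot, fingers, vision, workorder, recognise gives the robot as it stands. Calls block until the motion is done:
- robot.move_to(position, orientation): joint-space move of the TCP to a pose.
- robot.line_to(position, orientation=None, velocity=0.15, f_stop=None): straight line of the TCP; orientation=None keeps the orientation; velocity is the mean speed in m/s. With f_stop (N) it stops when the force on the tool has changed by that much, and returns True; else False.
- robot.move_j(angles): joint-space move.
- fingers.gripper_to(opening, force=None): opening from 0.0 (shut) to 1.0 (fully open); force is the grip in N (None keeps the last); returns when the fingers have stopped.
- robot.pause(seconds).
- robot.inverse_kinematics(position, orientation): joint angles nearest the present ones, or None.
- vision.grab_frame(name): name is "side" or "top" or "wrist"; returns the picture (400x640x3 uint8, red, green, blue); there is no depth.
- vision.calibration(name): a dict with "mtx" (3x3 intrinsics, pixels), "extrinsics" (4x4, takes a point from world to camera coordinates); the wrist camera has in their place "T_tool_cam" (4x4, takes a point from camera to tool coordinates, whose origin is the TCP and whose axes are the flange's). Camera axes: x right, y up, looking along -z (the intrinsics and any distortion apply to the point x, -y, -z); pixel columns grow to the right and rows downward; lengths in m; the calibration is good to about 2 mm. A picture is of the moment at which its call begins: read the wrist's pose just before it. calibration takes no time and is no camera call.
A pose or a line that the arm cannot do raises robot.PlanningError and nothing moves.
- workorder.close_job(): hands the job in; it is judged then, once.
Trained networks look in the newest picture that a camera, given by its name, has taken for a name from the list of things; names that differ only in an ending like _2 or _b are one class to them, and where a whole thing is asked for, a point or a joint stands for the part that bears it (a point fixed in the world has none). Each returns a list of dicts, best first, with "p" (0 to 1); they miss things now and then, are a little off and sometimes report something else, mostly with a low value. They report only what shows in the picture. A call takes as long as a camera call.
- recognise(label, camera): "rect" ([centre column, centre row, width, height] in pixels, round what is visible of it).
Readings, each from a call of its own:
- robot.current_time_s(): time.
- robot.current_joint_positions(): joint angles.
- robot.current_dq(): joint speeds.
- robot.current_joint_torque(): joint torques, N m.
- robot.current_tool_pos(): TCP position.
- robot.current_eef_rot(): TCP orientation.
- robot.current_contact_force(): force on the tool from outside, world axes, zero at the start.
- robot.current_torque(): the same for the moment, N m.
- robot.current_finger_gap(): opening from 0.0 (shut) to 1.0 (fully open).
- robot.current_gripper_force(): force on a finger pad.
Only numpy, scipy, OpenCV 4.12 (cv2) and the standard library are available. Lean on these libraries where they do the work, as an engineer would, in place of code of your own. Each camera call takes 0.05 s, during which the arm holds its last target. There are 200 camera calls.

TASK

Set the drying time on the grey dryer console: put the fingertips on the green pad of its curved touch bar and stroke lightly along the bar, without lifting off, over each white pad to the orange pad. Finish with the fingertips still resting lightly on the orange pad alone, keeping the bar a little pressed, which confirms the choice. Keep off the white washer console with the blue bar, and leave the bottle, cup, jar and brush where they stand.

Things in the scene. Friction and masses are not known exactly. Their poses are not given: they have to be found in the camera images.
- dryer_console: Dryer console, fixed: flat grey box 125 (x) by 250 (y) by 28 mm high, orange trim at both ends, small dark display. Its curved touch bar of five pads stands 12 mm proud; centre line: arc of 140 mm radius about the point x -110 mm, y 0 of this frame, bulging to +x; green end at +y, orange at -y. Origin: centre of its underside, z up. May be on either side, turned up to 0.5 rad.
- touch_bar (a joint): How far the whole touch bar (all five pads together) of the dryer console is pressed straight down, in m: 0 = up, 0.008 = on its stop. It is sprung: about 1 N starts it moving and about 6 N brings it to the stop and it springs back. 2 to 6 mm is a light press; pushing on against the stop is too hard. A shut gripper is narrow enough for one pad.
- pad_0: Green pad, the start of the stroke: a flat plate 26 mm wide (x, across the bar) and 36 mm long (y, along the bar; dark flush seams between pads), 3 mm thick, with a small dark dot at its centre. Its origin is the centre of its top face, 40 mm above the counter while the bar is not pressed; z up, x outward from the arc's centre, y along the bar (the stroke runs towards -y).
- pad_1: First white pad after the green one, same size. Its origin is the centre of its top face, 40 mm above the counter while the bar is not pressed; z up, x outward from the arc's centre, y along the bar (the stroke runs towards -y).
- pad_2: Middle white pad, same size. Its origin is the centre of its top face, 40 mm above the counter while the bar is not pressed; z up, x outward from the arc's centre, y along the bar (the stroke runs towards -y). Seen from the arc's centre the pads lie at +0.576 (green), +0.288, 0, -0.288, -0.576 rad.
- pad_3: Last white pad, next to the orange one, same size. Its origin is the centre of its top face, 40 mm above the counter while the bar is not pressed; z up, x outward from the arc's centre, y along the bar (the stroke runs towards -y).
- pad_4: Orange pad, the end of the stroke, same size. Its origin is the centre of its top face, 40 mm above the counter while the bar is not pressed; z up, x outward from the arc's centre, y along the bar (the stroke runs towards -y).
- washer_console: Washer console, not to be touched: same size and shape, white box with blue trim and a bar of five blue pads. Fixed. Origin: centre of its underside.
- detergent: Loose yellow detergent bottle with a blue cap, 68 mm across, 150 mm tall, stands beyond the consoles. Origin: centre of its underside.
- dose_cup: Loose blue dosing cup, 56 mm across, 55 mm tall, stands beyond the consoles. Origin: centre of its underside.
- lint_brush: Loose brush about 200 mm long lying at the right (-y) of the consoles. Origin: on its underside.
- stain_jar: Loose green jar with a white cap, 64 mm across, 85 mm tall, at the left (+y) of the consoles. Origin: centre of its underside.

How it is judged:
By the outcome, as a careful person would: the job done as asked, in the order asked, and still so for the second after the job is handed in, while the arm keeps its last pose, push and grip.
It also fails if it takes over 42 s, if anything falls off the work surface, if the arm or the gripper's body presses on something with over 40 N, if the wrist force passes 120 N, or if a joint passes its speed limit or range.

## Working session

There is one attempt and no reset: what is moved stays moved. The work goes in short steps, each a Python script; the robot and the scene stay as the last script left them, time stands still between calls to the robot, and variables do not carry over. Pictures are saved under pics/ and viewed, at most 10 in all, crops included, and the job is handed in when it is done.

```bash
mkdir -p pics; ls
python3 - <<'E'
from station import robot, fingers, vision, workorder, recognise
import cv2,numpy as np
for c in ["top","side"]:
    im=vision.grab_frame(c); cv2.imwrite(f"pics/{c}0.png",im[:,:,::-1])
    k=vision.calibration(c); print(c,{a:np.round(b,4).tolist() if not isinstance(b,str) else b for a,b in k.items()})
    for l in ["dryer_console","washer_console","pad_0","pad_2","pad_4"]:
        print(l,[(np.round(d["rect"],1).tolist(),round(d["p"],2)) for d in recognise(l,c)][:3])
print(robot.current_time_s(),robot.current_eef_rot())
E
```

```text
pics
top {'mtx': [[453.5005, 0.0, 322.7591], [0.0, 453.5005, 199.0749], [0.0, 0.0, 1.0]], 'extrinsics': [[-0.0057, -0.9998, -0.0168, 0.0161], [0.992, -0.0078, 0.1257, -0.6563], [-0.1258, -0.0159, 0.9919, -1.2319], [0.0, 0.0, 0.0, 1.0]]}
dryer_console [([264.9, 231.5, 96.7, 70.7], 0.61), ([286.8, 160.1, 14.5, 25.1], 0.21)]
washer_console [([384.9, 230.4, 95.5, 74.2], 0.75)]
pad_0 [([282.8, 229.4, 11.2, 14.1], 0.7), ([289.5, 240.6, 11.3, 13.6], 0.68), ([271.4, 222.8, 16.5, 11.7], 0.41)]
pad_2 [([282.8, 229.4, 11.2, 14.1], 0.7), ([289.5, 240.6, 11.3, 13.6], 0.68), ([271.4, 222.8, 16.5, 11.7], 0.41)]
pad_4 [([282.8, 229.4, 11.2, 14.1], 0.7), ([289.5, 240.6, 11.3, 13.6], 0.68), ([271.4, 222.8, 16.5, 11.7], 0.41)]
side {'mtx': [[477.4973, 0.0, 319.9986], [0.0, 477.4973, 210.6294], [0.0, 0.0, 1.0]], 'extrinsics': [[-0.7401, -0.6725, 0.0012, 0.504], [0.42, -0.4608, 0.7818, -0.3227], [-0.5252, 0.5792, 0.6235, -1.1139], [0.0, 0.0, 0.0, 1.0]]}
dryer_console [([308.5, 265.9, 96.3, 62.5], 0.82)]
washer_console [([378.0, 211.4, 63.6, 52.3], 0.98)]
pad_0 [([318.0, 251.2, 13.7, 5.8], 0.4)]
pad_2 [([318.0, 251.2, 13.7, 5.8], 0.4)]
pad_4 [([318.0, 251.2, 13.7, 5.8], 0.4)]
0.6 [1.79997443e+02 2.31863257e-03 1.42579188e+01]
```

View pics/top0.png

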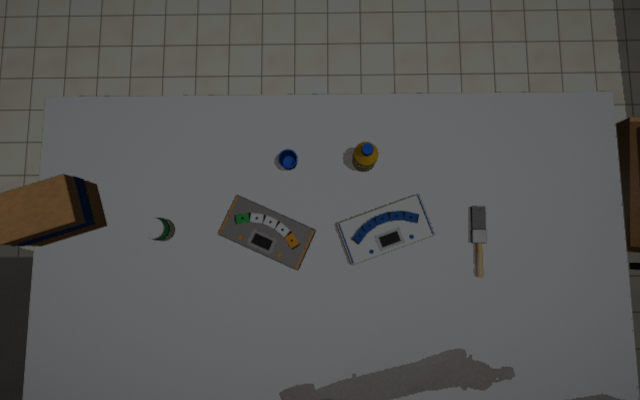

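```bash
python3 -c "
import cv2
im=cv2.imread('pics/top0.png')[170:290,200:360]
cv2.imwrite('pics/crop.png',cv2.resize(im,None,fx=5,fy=5,interpolation=cv2.INTER_CUBIC))"
```

```text
(no output)
```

View pics/crop.png

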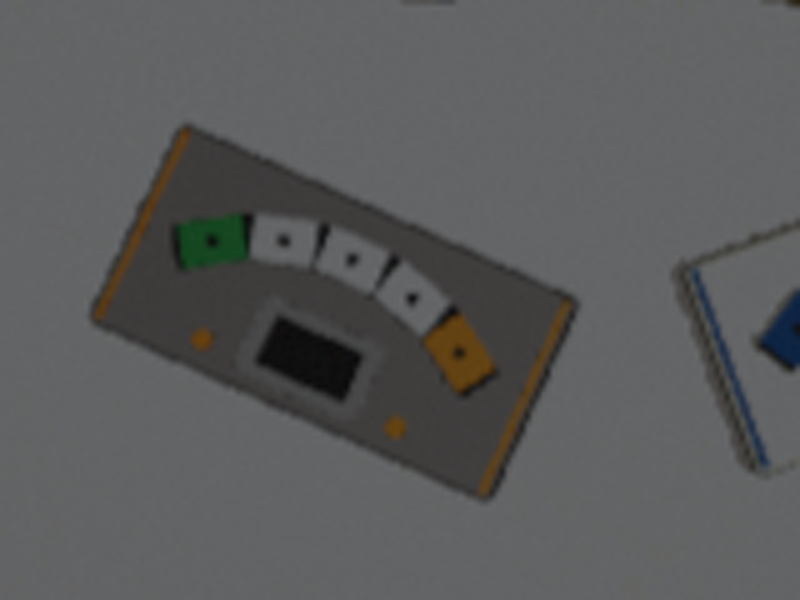

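The top view shows the dryer on the left. Its green dot is at about (242,218), the white dots at (257,218), (270,222) and (282,230), and the orange dot at (292,240). The washer is on the right. I'll fit the pose from the dots, then refine it with the wrist camera.

```bash
cat > h.py <<'E'
from station import robot, fingers, vision, workorder, recognise
import cv2,numpy as np
from scipy.optimize import least_squares
from scipy.spatial.transform import Rotation as R
A=np.array([.576,.288,0,-.288,-.576])
P=np.c_[-.11+.14*np.cos(A),.14*np.sin(A)]
def T(q,P=P):
    c,s=np.cos(q[2]),np.sin(q[2]); return P@np.array([[c,s],[-s,c]])+q[:2]
def proj(X,M,E):  # E world->cam
    c=(np.c_[X,np.ones(len(X))]@E.T)[:,:3]; c=c*[1,-1,-1]
    u=c@M.T; return u[:,:2]/u[:,2:]
def fit(px,M,E,q0):
    f=lambda q:(proj(np.c_[T(q),np.full(5,.04)],M,E)-px).ravel()
    r=least_squares(f,q0); return r.x,r.fun.reshape(-1,2)
E
python3 - <<'E'
from h import *
px=(np.array([[212,240],[284,240],[351,260],[412,299],[459,352]])+.5)/5-.5+[200,170]
k=vision.calibration("top")
q,r=fit(px,k["mtx"],k["extrinsics"],[.5,.1,-.4]); print(q,np.round(r,2).tolist()); np.save("q0.npy",q)
c=T(q)[2]; print(T(q))
fingers.gripper_to(0.0,20)
cam=vision.calibration("wrist"); print(np.round(cam["T_tool_cam"],3).tolist(),cam["mtx"].tolist())
robot.line_to([0.135,-0.533,0.32])
robot.move_to([c[0]-.02,c[1],.27],[180,0,np.degrees(q[2])])
E_=robot.current_eef_rot();p=robot.current_tool_pos()
im=vision.grab_frame("wrist"); cv2.imwrite("pics/w1.png",im[:,:,::-1]); np.save("w1.npy",np.r_[p,E_])
print(p,E_,robot.current_time_s(),robot.current_contact_force(),robot.current_joint_positions())
E
```

```text
[ 0.56712876  0.17226404 -0.4301271 ] [[0.02, 0.11], [-0.09, -0.02], [0.19, -0.08], [-0.02, -0.16], [-0.1, 0.14]]
[[0.60566147 0.23848239]
 [0.60573673 0.19830166]
 [0.59439614 0.15975445]
 [0.57257387 0.12601597]
 [0.54206745 0.09986534]]
[[0.0, 0.954, 0.301, 0.077], [1.0, -0.0, -0.0, -0.0], [0.0, 0.301, -0.954, -0.124], [0.0, 0.0, 0.0, 1.0]] [[330.4765331215487, 0.0, 314.0314338432346], [0.0, 330.4765331215487, 204.48744855571985], [0.0, 0.0, 1.0]]
[0.57483495 0.15852718 0.26982249] [ 1.79957418e+02 -1.70795655e-02 -2.47534828e+01] 4.925 [ 1.20466593  0.7544859  -0.34579213] [  16.180228     31.98693159  -54.48787456   75.26455533   25.66598958
   85.32694738 -150.74346312]
```

View pics/w1.png

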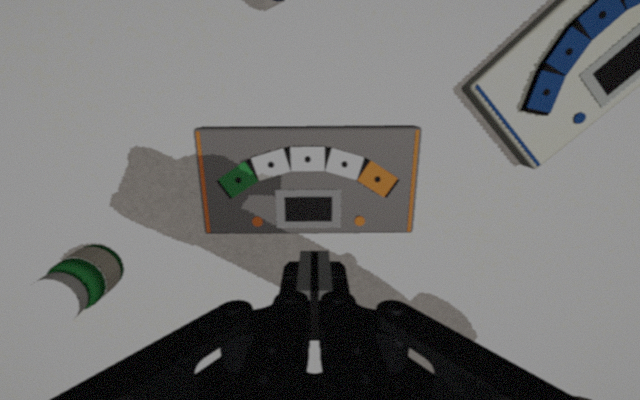

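The wrist view shows the dryer dots at (238,180), (271,164.5), (307.5,159), (344.5,164.5) and (377.5,179). The shut fingertips are about 15 mm across along tool y, so I'll keep tool y along the bar.

Run:
```python
from h import *
w=np.load("w1.npy"); q0=np.load("q0.npy"); k=vision.calibration("wrist")
Tt=np.eye(4);Tt[:3,:3]=R.from_euler("xyz",w[3:],degrees=True).as_matrix();Tt[:3,3]=w[:3]
E=np.linalg.inv(Tt@k["T_tool_cam"])
px=np.array([[238,180],[271,164.5],[307.5,159],[344.5,164.5],[377.5,179]])
q,r=fit(px,k["mtx"],E,q0); print(q,q0,np.round(r,2).tolist()); print((T(q)-T(q0)).round(4).tolist())
qm=(q+q0)/2; np.save("q.npy",qm)
for off in (0,180):
  for a,p in zip(A,T(qm)):
    for z in (.056,.1): 
      y=np.degrees(qm[2]+a)+off; j=robot.inverse_kinematics([*p,z],[180,0,(y+180)%360-180]); print(off,z,None if j is None else np.round(j,1))
```

```text
[ 0.5647092   0.17024171 -0.42662304] [ 0.56712876  0.17226404 -0.4301271 ] [[0.33, -0.06], [-0.1, 0.08], [0.09, 0.08], [-0.11, -0.32], [-0.21, 0.18]]
[[-0.0027, -0.0019], [-0.0025, -0.0019], [-0.0024, -0.0019], [-0.0023, -0.002], [-0.0022, -0.0021]]
0 0.056 [   7.4   49.7  -52.9   81.9   40.8   68.6 -132.1]
0 0.1 [   8.1   47.3  -54.9   79.7   39.    72.9 -130.8]
0 0.056 [  10.3   47.1  -50.    84.5   37.9   66.2 -144.2]
0 0.1 [  11.1   44.7  -52.    82.2   36.    70.6 -142.8]
0 0.056 [  13.3   43.8  -47.4   88.5   34.8   63.3 -156.7]
0 0.1 [  14.3   41.2  -49.4   86.2   32.7   67.7 -155.2]
0 0.056 [  16.    39.9  -44.8   93.6   31.5   59.8 -169.5]
0 0.1 [  17.3   37.2  -47.1   91.3   29.3   64.5 -167.9]
0 0.056 [   2.8   30.1  -20.2  100.1   12.6   52.1 -170.2]
0 0.1 [  10.3   28.6  -30.6   97.5   16.6   58.5 -173.5]
180 0.056 [ 11.1  54.2 -62.   81.8  48.6  72.9  43.4]
180 0.1 [ 10.8  50.7 -62.   79.5  44.8  75.9  45.8]
180 0.056 [ 15.4  53.  -62.   84.3  47.9  71.7  29.7]
180 0.1 [ 15.2  49.4 -61.9  82.1  44.   74.7  32.2]
180 0.056 [ 20.1  50.9 -62.   88.2  46.9  69.8  15.5]
180 0.1 [ 20.   47.1 -61.9  86.   42.6  72.7  18.3]
180 0.056 [ 24.7  48.1 -61.9  93.3  45.5  67.2   0.7]
180 0.1 [ 24.7  44.  -61.8  91.1  40.7  70.    4. ]
180 0.056 [ 28.9  44.5 -61.9  99.1  43.5  63.9 -14.4]
180 0.1 [ 29.1  40.1 -61.8  96.9  38.1  66.8 -10.5]
```

```bash
cat >> h.py <<'E'
def pose(a,z):
    q=np.load("q.npy"); p=T(q,np.array([[-.11+.14*np.cos(a),.14*np.sin(a)]]))[0]
    y=np.degrees(q[2]+a)+180; return [*p,z],[180,0,(y+180)%360-180]
E
python3 - <<'E'
from h import *
robot.move_to(*pose(.576,.15))
robot.line_to(*pose(.576,.075),velocity=.1); robot.pause(.3)
f0=robot.current_contact_force(); print("f0",f0,robot.current_tool_pos(),robot.current_joint_positions())
print(robot.line_to(*pose(.576,.055),velocity=.015,f_stop=2.0))
robot.pause(.3)
print(robot.current_tool_pos(),np.array(robot.current_contact_force())-f0,robot.current_time_s(),robot.current_finger_gap())
E
```

```text
f0 [ 0.29433078 -0.26906856 -0.69687942] [0.60457358 0.23770381 0.07555496] [  9.98134374  51.23810773 -59.29310269  80.90436618  44.57374447
  72.84615214  45.76847935]
True
[0.60425388 0.23742644 0.05674109] [1.02460775 1.7135139  3.03403156] 10.4167 0.0004378559793842183
```

Run:
```python
from h import *
f0=np.array([.294,-.269,-.697]); zt=.0557; zc=.0557
for a in np.r_[.576,np.linspace(.576,-.576,17)[1:]]:
    robot.line_to(*pose(a,zc),velocity=.04)
    p=np.array(robot.current_tool_pos()); f=np.array(robot.current_contact_force())-f0
    print(round(a,3),round(zc,4),p.round(4)[2],((p-pose(a,zc)[0])*1e3).round(1),f.round(1),round(robot.current_time_s(),2))
    if not 1.3<f[2]<5.3: print("check"); break
    zc=np.clip(zc+.5*(zt-p[2]),.0535,.0570)
```

```text
0.576 0.0557 0.0557 [-0.1 -0.1 -0. ] [-0.6  1.1  3.3] 10.67
0.504 0.0557 0.0556 [-0.2 -0.5 -0.1] [-0.4  0.8  4.1] 11.07
0.432 0.0558 0.0557 [ 0.1 -0.5 -0.1] [-0.9  1.   4.3] 11.47
0.36 0.0558 0.0557 [ 0.1 -0.5 -0.1] [0.2 1.5 4.1] 11.87
0.288 0.0558 0.0557 [ 0.  -0.5 -0.1] [0.5 0.7 4.4] 12.27
0.216 0.0558 0.0557 [ 0.  -0.5 -0.1] [0.5 0.5 3. ] 12.67
0.144 0.0558 0.0557 [-0.  -0.5 -0.1] [ 0.3 -0.   4.5] 13.07
0.072 0.0558 0.0557 [-0.  -0.5 -0.1] [-0.8  0.5  3.8] 13.47
0.0 0.0558 0.0557 [-0.1 -0.4 -0.1] [-0.7  0.7  4.2] 13.87
-0.072 0.0558 0.0557 [-0.1 -0.4 -0.1] [0.2 0.6 4.5] 14.27
-0.144 0.0558 0.0557 [-0.1 -0.4 -0.1] [-0.9  0.8  3.8] 14.67
-0.216 0.0558 0.0557 [-0.2 -0.4 -0.1] [-0.3  0.9  3.3] 15.07
-0.288 0.0558 0.0557 [-0.2 -0.4 -0.1] [1.2 0.5 3.8] 15.47
-0.36 0.0558 0.0557 [-0.2 -0.3 -0.1] [-0.3  0.2  3.3] 15.87
-0.432 0.0558 0.0557 [-0.2 -0.3 -0.1] [-0.3  2.4  3.6] 16.27
-0.504 0.0558 0.0557 [-0.3 -0.3 -0.1] [-0.3  1.2  3.3] 16.67
-0.576 0.0558 0.0557 [-0.3 -0.3 -0.1] [0.1 0.6 3.8] 17.07
```

The force stayed at 3 to 4.5 N for the whole stroke. I'll check the resting spot before handing in.

Run:
```python
from h import *
f=np.mean([np.array(robot.current_contact_force()) for _ in range(5)],0); print(f,robot.current_tool_pos())
a=vision.grab_frame("wrist"); b=vision.grab_frame("side")[190:310,230:390]
cv2.imwrite("pics/end.png",np.vstack([a[200:],cv2.resize(b,(533,400),interpolation=cv2.INTER_CUBIC)[:,:].copy() if 0 else cv2.copyMakeBorder(cv2.resize(b,(533,400)),0,0,0,107,cv2.BORDER_CONSTANT)])[:,:,::-1])
```

```text
[0.44204015 0.35978335 3.06555675] [0.54072407 0.09855304 0.05568959]
```

View pics/end.png

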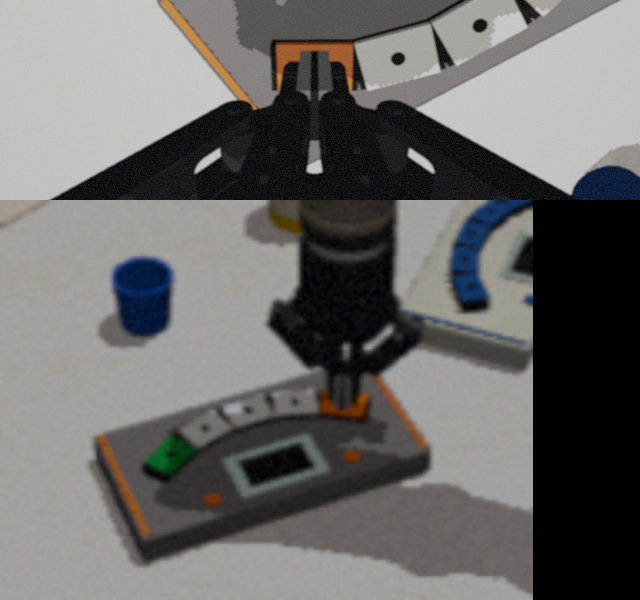

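The fingertips are centred on the orange pad alone, at about (315,65) in the wrist view. The force is steady at about 3.5 N.

```bash
python3 -c "
from station import workorder
print(workorder.close_job())"
```

```text
the job is handed in; nothing more can be done
None
```

The job is handed in: I stroked the bar from green over each white pad to orange in one go at about 3–4.5 N, and the fingertips ended resting lightly on the orange pad alone, at about 17 s of the allowed 42 s.

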